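# Lock the photometer and hold the blue-stoppered cuvette in its beam

### The job

Lock the photometer by turning its three black wing knobs clockwise to their end stops, one after another from the near end to the far end. Then take the cuvette with the blue stopper out of the rack by its two frosted side faces only (fingers never on the clear windows or the stopper) and finish while holding it, upright, still and touching nothing else, midway between detector and lamp so that the orange beam passes squarely in and out through the lower half of its two clear windows. Leave the other cuvettes in the rack and everything else where it stands.

Things in the scene. Friction and masses are not known exactly. Their poses are not given: they have to be found in the camera images.
- photometer: fixed photometer: base plate 250 x 84 x 12 mm, two white housings 64 mm wide, tops 88 mm high. Origin under the cell place at bench height; x along the beam away from the robot (yaw within 0.2 rad), y left, z up. Detector housing x = -90 to -40 mm, lamp housing (fins) 40 to 150 mm; the 80 mm gap is open above and at both sides. Knobs at x = -65, 58, 134 mm, y = 0
- beam (a point): middle of the visible horizontal orange beam, midway between detector and lamp, 65 mm above the bench (53 mm above the base plate); axes as the photometer's, the beam runs along x
- knob_near_grip (a point): black wing knob (wing 30 mm long, 10 mm thick, standing from 3 to 26 mm above the aluminium cover, which is 88 mm above the bench) on the detector housing, nearest to the robot. Origin on the knob's axis, 14 mm above the cover; x along the wing towards its white mark, z up; turns with the knob
- knob_middle_grip (a point): black wing knob (wing 30 mm long, 10 mm thick, standing from 3 to 26 mm above the aluminium cover, which is 88 mm above the bench) on the front part of the lamp housing (the middle knob). Origin on the knob's axis, 14 mm above the cover; x along the wing towards its white mark, z up; turns with the knob
- knob_far_grip (a point): black wing knob (wing 30 mm long, 10 mm thick, standing from 3 to 26 mm above the aluminium cover, which is 88 mm above the bench) on the rear part of the lamp housing, farthest from the robot (a tall water bath stands behind it to the left). Origin on the knob's axis, 14 mm above the cover; x along the wing towards its white mark, z up; turns with the knob
- knob_near (a joint): turning angle of the near wing knob, rad: grows as it is turned clockwise seen from above; at 0 the wing lies along the photometer's x, at its end stop (1.57) it lies across the photometer, pointing at the two red ticks. Starts between 0.15 and 0.6; it stays where it is left, friction about 0.05 N m
- knob_middle (a joint): turning angle of the middle wing knob, rad: grows as it is turned clockwise seen from above; at 0 the wing lies along the photometer's x, at its end stop (1.57) it lies across the photometer, pointing at the two red ticks. Starts between 0.15 and 0.6; it stays where it is left, friction about 0.05 N m
- knob_far (a joint): turning angle of the far wing knob, rad: grows as it is turned clockwise seen from above; at 0 the wing lies along the photometer's x, at its end stop (1.57) it lies across the photometer, pointing at the two red ticks. Starts between 0.15 and 0.6; it stays where it is left, friction about 0.05 N m
- rack: fixed grey rack block 180 x 50 x 22 mm with three sockets in a row 60 mm apart along its x (at x = -60, 0, 60 mm), each 14 mm deep with about 1.5 mm play all round; origin under its centre. The cuvettes may stand in any order
- cuvette: loose cuvette with blue stopper, 24 mm long (x, the light path), 16 mm wide (y), glass 50 mm tall, about 46 g. Origin at the centre of its underside, z up. The whitish frosted faces are the 24 mm wide ones at y = +-8 mm: grip these, fingers closing along y. It stands upright in a rack socket, its lowest 14 mm inside, its x along the rack's x
- cuvette_windows: the two clear window faces of the blue-stoppered cuvette, at its x = +-12 mm, 12 mm wide, from 3 to 47 mm above its underside; not to be touched. Origin as the cuvette's
- cuvette_stopper: the blue stopper on top of that cuvette, 19 x 11 mm, from 50 to 58 mm above the cuvette's underside, set back from the frosted faces by 2.5 mm; not to be touched. Origin as the cuvette's
- cuvette_window_point (a point): point inside the blue-stoppered cuvette, on its axis 14 mm above its underside: the middle of the lower half of the windows, where the beam should pass; axes as the cuvette's
- cuvette_white: bystander: the same kind of cuvette with a white stopper, standing in another socket of the rack; leave it there
- cuvette_red: bystander: the same kind of cuvette with a red stopper, standing in another socket of the rack; leave it there
- timer: bystander: small white laboratory timer, 58 x 62 x 18 mm
- marker_pen: bystander: black and white marker pen lying on the bench, 132 mm long
- white_jar: bystander: white jar with blue cap, 56 mm wide, 68 mm tall
- beaker_100: bystander: small glass beaker, 56 mm wide, 70 mm tall

How it is judged:
By the outcome, as a careful person would: the job done as asked, in the order asked, and still so for the second after the job is handed in, while the arm keeps its last pose, push and grip.
It also fails if it takes over 72 s, if anything falls off the work surface, if the arm or the gripper's body presses on something with over 40 N, if the wrist force passes 120 N, or if a joint passes its speed limit or range.

### The arm

A 6-joint arm with a two-finger parallel gripper is mounted at the origin on a cart in front of the work surface, level with it; the furniture and walls round the work are solid. World frame = base frame: x ahead of the robot, y to its left, z up, the work surface at z = 0. Lengths are in m, angles in rad, forces in N, time in s.
With the tool pointing down it reaches from about 0.375 to 0.975 m from the base axis. Payload 3.8 kg.
Tool frame: the origin (TCP) lies at the very end of the fingers, on their centre line; the grasp point (between the pads) lies 19 mm behind it (bot.tcp_to_grasp is the z of the grasp point in the tool frame, in m); z points along the fingers, y is the direction in which the jaws open and shut (so a half turn about z gives the same grasp; the last joint's range is limited). The gripper opens to 85 mm and grips with 20 to 120 N. Pads are 22 mm wide; open, the fingers measure 114 mm over their backs; the gripper's body (76 mm by 85 mm) begins 54 mm behind the grasp point. The pads swing forward as they close: fully open they stand 13 mm farther back than shut.
Start: joints at [1.297, 0.264, 1.604, -0, 1.274, -0.037], TCP at [0.158, 0.656, 0.231] pointing down, gripper open.
Joint ranges: [-2.63, 2.63], [-0.94, 2.18], [0.31, 2.57], [-1.31, 4.45], [0, 2.66], [-2.55, 2.55]. Speed limits (rad/s): [2.57, 2.57, 3.14, 3.14, 3.14, 3.14].

### API

Orientations are given as a rotation vector (axis times angle).
In Python, from workcell import status, vision, job, bot gives the robot as it stands.
- The arm moves only by the tool apply_moves, never from a script. Its argument "deltas" is a list of rows, each a list of 7 numbers: the shift along the tool's x, y, z in m, then the turn, a rotation vector about the tool's x, y, z in rad, then the closure, from 0 (fully open) to 1 (shut). In form: [[x, y, z, rx, ry, rz, jaw], ...]. A call has 1 to 8 rows; each row is the pose to reach, as a shift and turn from the pose commanded when the call began, along the tool's axes at that moment; what a row does not reach only later rows make up. A row lasts 1/12 s, in which the tool goes at most 41.7 mm and 7.16 degrees, less where a joint would pass 70% of its speed; a pose out of reach is approached as far as the arm can. A call with a gripper value outside its range is refused whole. The fingers move at their own pace and stop on an object; "squeeze" is the grip in N (left out, the last holds). Time passes only in rows, so rows that repeat a pose let the fingers close. It gives the time, the measured TCP pose, the force and the opening at its end, in the units of the state.
- status.read_state(): the state, without advancing time (a new reading comes with each control period).
- vision.read_camera(name): name is "scene" or "side" or "wrist"; returns the picture (420x560x3 uint8, red, green, blue); there is no depth.
- vision.get_calibration(name): a dict with "fov_y" (degrees; the focal length in pixels is half the picture's height over the tangent of half this angle, whatever the lens; pixels are square), "cx", "cy" (the principal point, pixels), "R" (3x3) and "t" (3): a world point X has camera coordinates R X + t; the wrist camera has in their place "tool_from_camera" (4x4, takes a point from camera to tool coordinates, whose origin is the TCP and whose axes are the flange's). Camera axes: x right, y down, z forward; pixel columns grow to the right and rows downward; lengths in m; the calibration is good to about 2 mm. A picture is of the moment at which its call begins: read the wrist's pose just before it. get_calibration takes no time and is no camera call.
- job.finish_job(): hands the job in, once; it reports no verdict.
The state is a dict: "time": time; "q": joint angles; "joint_vel": joint speeds; "joint_torque": joint torques, N m; "tool_pos": TCP position; "tcp_rot": TCP orientation; "wrist_force": force on the tool from outside, world axes, zero at the start; "torque": the same for the moment, N m; "width": opening from 0.0 (shut) to 1.0 (fully open).
Only numpy, scipy, OpenCV 4.12 (cv2) and the standard library are available. Lean on these libraries where they do the work, as an engineer would, in place of code of your own. Each camera call takes 0.05 s, during which the arm holds its last target. There are 200 camera calls.

## Working session

There is one attempt and no reset: what is moved stays moved. The work goes in short steps, Python scripts to look and compute and a tool call to move; the robot and the scene stay as the last step left them, time stands still between calls to the robot, and variables do not carry over. Pictures are saved under pics/ and viewed, about 8 in all and at most 12, crops included, and the job is handed in when it is done.

Besides the shell and the picture viewer there is one more tool, called after "Call:" as name(argument=value, ...), one argument or row to a line, values as JSON. apply_moves: Moves the arm, as the interface text tells. Its arguments: {"type":"object","properties":{"deltas":{"type":"array","items":{"type":"array","items":{"type":"number"}}},"squeeze":{"type":"number"}},"required":["deltas"]}

```bash
ls; mkdir -p pics; cat > h.py <<'E'
import numpy as np, cv2
from scipy.spatial.transform import Rotation as Ro
from workcell import status, vision, job, bot
def cam(n):
    c=vision.get_calibration(n); s=status.read_state()
    if n=="wrist":
        T=np.array(c["tool_from_camera"]); Rt=Ro.from_rotvec(s["tcp_rot"]).as_matrix()
        Rwc=Rt@T[:3,:3]; o=Rt@T[:3,3]+np.array(s["tool_pos"])
    else:
        R=np.array(c["R"]); Rwc=R.T; o=-R.T@np.array(c["t"])
    f=210/np.tan(np.radians(c["fov_y"])/2)
    return dict(R=Rwc,o=o,f=f,cx=c["cx"],cy=c["cy"])
def ray(c,u,v): 
    return c["R"]@np.array([(u-c["cx"])/c["f"],(v-c["cy"])/c["f"],1])
def onz(c,u,v,z):
    d=ray(c,u,v); return c["o"]+d*(z-c["o"][2])/d[2]
def proj(c,X):
    p=c["R"].T@(np.array(X)-c["o"]); return c["f"]*p[0]/p[2]+c["cx"],c["f"]*p[1]/p[2]+c["cy"]
def shot(n,name):
    c=cam(n); im=vision.read_camera(n); np.savez(f"pics/{name}.npz",im=im,**c)
    cv2.imwrite(f"pics/{name}.png",im[:,:,::-1]); return c,im
def load(name):
    z=np.load(f"pics/{name}.npz"); return {k:z[k] for k in ("R","o","f","cx","cy")},z["im"]
E
python3 - <<'E'
from h import *
a=[shot(n,n+"0") for n in ("scene","side")]
for c,_ in a: print(c["o"].round(3),c["f"],c["R"][:,2].round(3))
cv2.imwrite("pics/a.png",np.hstack([cv2.resize(i,(400,300)) for _,i in a])[:,:,::-1])
print(status.read_state(),bot.tcp_to_grasp, vision.get_calibration("wrist"))
E
```

```text
pics
[-0.796 -0.619  0.946] 517.0891498983352 [ 0.772  0.388 -0.504]
[1.033 0.725 0.832] 394.18072036950866 [-0.461 -0.598 -0.656]
{'time': 0.1, 'q': array([ 1.29708901e+00,  2.64646529e-01,  1.60524731e+00,  5.12895887e-06,
        1.27370265e+00, -3.68997135e-02]), 'joint_vel': array([ 3.80669185e-05, -2.38333861e-03, -3.77552129e-03, -9.16764475e-05,
       -2.48516355e-03, -9.12046509e-04]), 'joint_torque': array([-3.27861144e-04, -5.16700315e+01, -3.68592775e+01, -1.24157036e-04,
        6.27978559e-03, -4.38417942e-06]), 'tool_pos': array([0.15817567, 0.65552217, 0.23010228]), 'tcp_rot': array([-3.71072954e-01, -3.11928225e+00,  3.10823640e-03]), 'wrist_force': array([ 0.58539548, -0.4000344 , -0.5854978 ]), 'torque': array([-0.02475971, -0.01455417, -0.01689844]), 'width': 0.9997873398306002} -0.0187 {'fov_y': 71.91397797995995, 'cx': 279.2169250852731, 'cy': 209.15103280276765, 'tool_from_camera': array([[ 1.51040992e-04, -9.58221719e-01, -2.86026421e-01,
         7.20626884e-02],
       [ 9.99999781e-01,  3.29203339e-04, -5.74802947e-04,
        -6.19831518e-04],
       [ 6.44949521e-04, -2.86026272e-01,  9.58221559e-01,
        -1.43038999e-01],
       [ 0.00000000e+00,  0.00000000e+00,  0.00000000e+00,
         1.00000000e+00]])}
```

View pics/scene0.png

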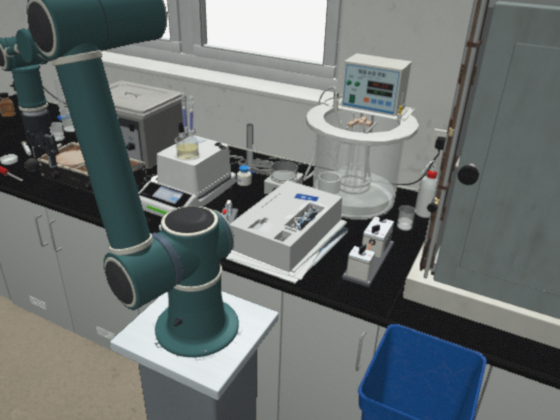

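View pics/side0.png

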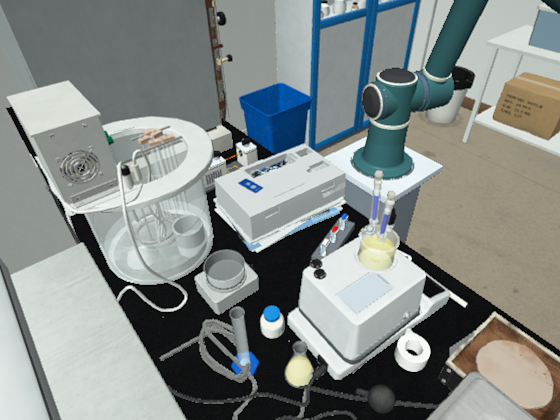

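Scene: the photometer is at about (368,250), and the rack is hidden behind the box near (228,210). Side: the rack with its stoppers is at about (335,230), and the photometer is partly hidden at about (235,155). I'll zoom in and get rough positions.

```bash
python3 - <<'E'
from h import *
c,i=load("scene0"); s,j=load("side0")
z=lambda im,x,y,w,h,k: cv2.resize(im[y:y+h,x:x+w],None,fx=k,fy=k,interpolation=cv2.INTER_CUBIC)
cv2.imwrite("pics/z1.png",np.hstack([z(i,335,200,80,100,5),z(j,200,110,80,100,5)[:, :400]])[:,:,::-1])
for p in [(360,255),(378,230)]: print(onz(c,*p,.1).round(3))
for p in [(322,255),(350,215)]: print(onz(s,*p,.022).round(3))
# colours in the side picture
h=cv2.cvtColor(j,cv2.COLOR_RGB2HSV)
for n,lo,hi in (("blue",(100,120,60),(130,255,255)),("red",(170,120,80),(180,255,255)),("red2",(0,150,80),(8,255,255))):
    m=cv2.inRange(h,lo,hi); N,_,st,ce=cv2.connectedComponentsWithStats(m)
    for k in range(1,N):
        if 4<st[k,4]<400 and 300<ce[k][0]<370 and 200<ce[k][1]<270: print(n,st[k],ce[k].round(1),onz(s,*ce[k],.062).round(3))
E
```

```text
[ 0.371 -0.3    0.1  ]
[ 0.521 -0.304  0.1  ]
[0.499 0.211 0.022]
[0.321 0.146 0.022]
blue [341 213   7   7  29] [343.7 215.4] [0.372 0.164 0.062]
red2 [332 226   6   6  22] [334.6 228.4] [0.43  0.186 0.062]
```

View pics/z1.png

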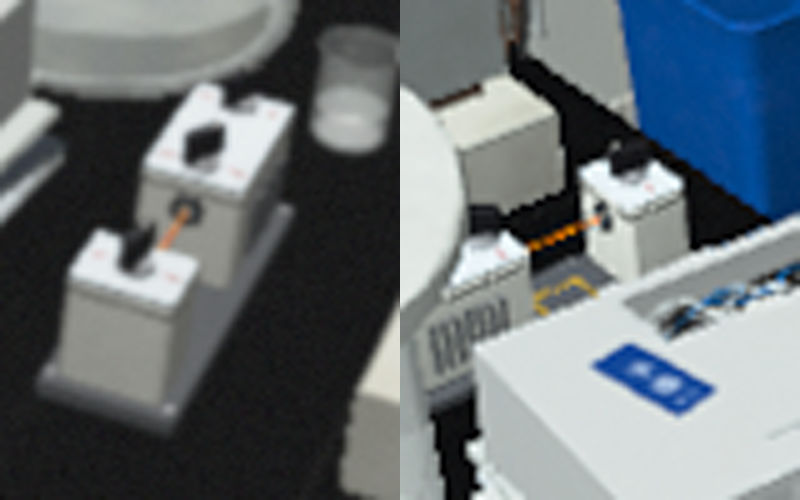

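Zoomed in: the near knob sits at about scene (362,252), the middle at (375,230) and the far one at (382,220), with the beam running along the photometer axis. I'll check the tall obstacles on the route, then plan the first move.

```bash
cat >> h.py <<'E'
def tri(c1,p1,c2,p2):
    d1,d2=ray(c1,*p1),ray(c2,*p2); d1/=np.linalg.norm(d1); d2/=np.linalg.norm(d2)
    t=np.linalg.lstsq(np.c_[d1,-d2],c2["o"]-c1["o"],rcond=None)[0]
    a,b=c1["o"]+d1*t[0],c2["o"]+d2*t[1]; return (a+b)/2,np.linalg.norm(a-b)
def rel(pos,yang,base=None):
    "delta in tool axes to TCP pos, tool down, jaw axis y at world angle yang (deg); base=(pos,R) of start"
    if base is None:
        s=status.read_state(); base=(np.array(s["tool_pos"]),Ro.from_rotvec(s["tcp_rot"]))
    a=np.radians(yang+90); x=np.array([np.cos(a),np.sin(a),0]); z=np.array([0,0,-1.]); y=np.cross(z,x)
    Rt=Ro.from_matrix(np.c_[x,y,z])
    return base[1].inv().apply(np.array(pos)-base[0]).round(4),(base[1].inv()*Rt).as_rotvec().round(4)
E
python3 - <<'E'
from h import *
c,_=load("scene0"); s,_=load("side0")
for n,a,b in (("pipA",(186,100),(378,172)),("pipB",(191,97),(389,196)),("flask",(187,140),(379,240)),("bathtop",(360,120),(130,150))): 
    p,e=tri(c,a,s,b); print(n,p.round(3),e.round(3))
print(rel([.45,.17,.36],76), rel([.30,.42,.40],76))
E
```

```text
pipA [0.511 0.365 0.391] 0.017
pipB [0.555 0.403 0.382] 0.025
flask [0.524 0.394 0.24 ] 0.003
bathtop [ 0.82  -0.123  0.324] 0.017
(array([-0.3976, -0.4038, -0.1291]), array([-0.002 , -0.0001,  0.0075])) (array([-0.1931, -0.196 , -0.1695]), array([-0.002 , -0.0001,  0.0075]))
```

Call:
apply_moves(
  deltas=[
    [-0.183,-0.24,-0.1,0,0,0,0],
    [-0.183,-0.24,-0.1,0,0,0,0],
    [-0.183,-0.24,-0.1,0,0,0,0],
    [-0.183,-0.24,-0.1,0,0,0,0],
    [-0.183,-0.24,-0.1,0,0,0,0],
    [-0.183,-0.24,-0.1,0,0,0,0],
    [-0.183,-0.24,-0.1,0,0,0,0],
    [-0.183,-0.24,-0.1,0,0,0,0],
  ],
)

```text
time: 0.77
tool_pos: [0.2808, 0.3771, 0.3325]
tcp_rot: [0.372, 3.118, 0.0]
wrist_force: [-0.1, -0.3, 0.1]
width: 1.003
```

Call:
apply_moves(
  deltas=[
    [-0.187,-0.222,0,0,0,0,0],
    [-0.187,-0.222,0,0,0,0,0],
    [-0.187,-0.222,0,0,0,0,0],
    [-0.187,-0.222,0,0,0,0,0],
    [-0.187,-0.222,0,0,0,0,0],
    [-0.187,-0.222,0,0,0,0,0],
    [-0.187,-0.222,0,0,0,0,0],
    [-0.187,-0.222,0,0,0,0,0],
  ],
)

```text
time: 1.43
tool_pos: [0.4118, 0.114, 0.3309]
tcp_rot: [0.384, 3.117, -0.006]
wrist_force: [-0.1, 0.5, -0.4]
width: 0.998
```

```bash
python3 - <<'E'
from h import *
c,i=shot("wrist","w1"); print(status.read_state()["tool_pos"],c["o"])
E
```

```text
[0.4105617  0.11687134 0.33080129] [0.34158222 0.13141575 0.47376843]
```

View pics/w1.png

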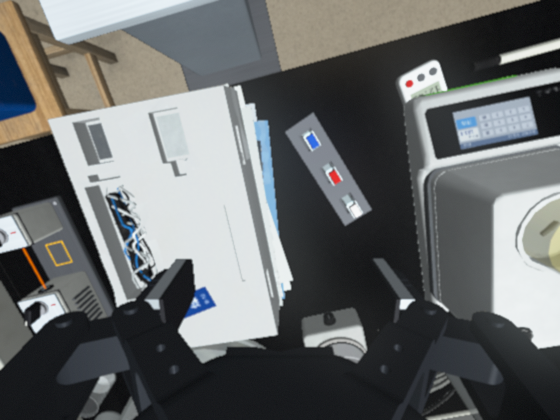

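Blue is at (311,140), red at (334,176) and white at (352,208). The timer, stirrer and box are all clear of the rack. Next is the photometer.

Call:
apply_moves(
  deltas=[
    [-0.136,-0.378,0.03,0,0,0,0],
    [-0.136,-0.378,0.03,0,0,0,0],
    [-0.136,-0.378,0.03,0,0,0,0],
    [-0.136,-0.378,0.03,0,0,0,0],
    [-0.136,-0.378,0.03,0,0,0,0],
    [-0.136,-0.378,0.03,0,0,0,0],
    [-0.136,-0.378,0.03,0,0,0,0],
    [-0.136,-0.378,0.03,0,0,0,0],
  ],
)

```text
time: 2.15
tool_pos: [0.4458, -0.2106, 0.3061]
tcp_rot: [0.369, 3.12, 0.001]
wrist_force: [1.1, 0.8, -0.2]
width: 1.001
```

```bash
python3 - <<'E'
from h import *
print(rel([.45,-.29,.30],76))
E
```

```text
(array([-0.0226, -0.0762,  0.0061]), array([0.0009, 0.0001, 0.0089]))
```

Call:
apply_moves(
  deltas=[
    [-0.023,-0.076,0.006,0,0,0,0],
    [-0.023,-0.076,0.006,0,0,0,0],
    [-0.023,-0.076,0.006,0,0,0,0],
    [-0.023,-0.076,0.006,0,0,0,0],
  ],
)

```text
time: 2.48
tool_pos: [0.4503, -0.2896, 0.2992]
tcp_rot: [-0.374, -3.117, -0.003]
wrist_force: [0.3, 0.2, 0.7]
width: 1.0
```

```bash
python3 - <<'E'
from h import *
c,i=shot("wrist","w2"); print(status.read_state()["tool_pos"],c["o"])
E
```

```text
[ 0.45035738 -0.28846394  0.29961281] [ 0.38035794 -0.27343804  0.44241586]
```

View pics/w2.png

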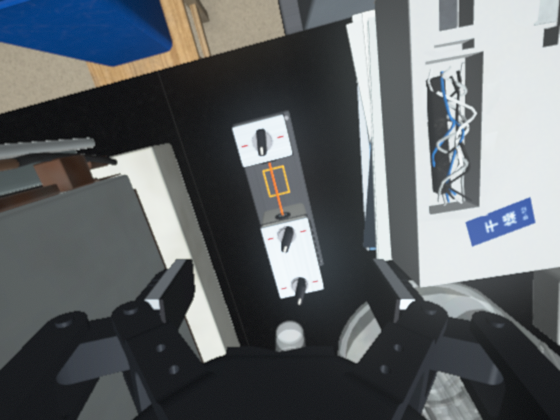

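The photometer is fully in view: near knob (262,143), middle (286,237), far (300,291), with red ticks beside each and the orange frame at (277,181). Now I'll measure by masks.

```bash
python3 - <<'E'
from h import *
c,i=load("w2"); h=cv2.cvtColor(i,cv2.COLOR_RGB2HSV)
roi=np.zeros(i.shape[:2],np.uint8); roi[105:310,225:335]=255
m=(cv2.inRange(h,(0,60,100),(6,255,255))|cv2.inRange(h,(168,60,100),(180,255,255)))&roi
N,_,st,ce=cv2.connectedComponentsWithStats(m)
for k in range(1,N):
    if st[k,4]>2: print("red",st[k,4],ce[k].round(1),onz(c,*ce[k],.088).round(4))
m=cv2.inRange(h,(7,120,120),(28,255,255))&roi
N,l,st,ce=cv2.connectedComponentsWithStats(m)
for k in range(1,N):
    if st[k,4]>4: 
        x,y,w,hh,a=st[k]; print("or",st[k],ce[k].round(1),onz(c,*ce[k],.012).round(4))
for n,(u,v) in dict(near=(262,143),mid=(286,237),far=(300,291)).items():
    g=h[:,:,2]; mm=np.zeros_like(roi); cv2.circle(mm,(u,v),21,255,-1)
    m=(g<70).astype(np.uint8)*255&mm
    N,l,st,ce=cv2.connectedComponentsWithStats(m)
    k=l[v-4:v+5,u-4:u+5]; k=np.bincount(k[k>0]).argmax()
    ys,xs=np.where(l==k); P=np.array([onz(c,x,y,.114)[:2] for x,y in zip(xs,ys)]).astype(np.float32)
    r=cv2.minAreaRect(P*1000); print(n,st[k],ce[k].round(1),P.mean(0),r)
    b=cv2.boxPoints(r); e=[(b[j]-b[j-1]) for j in (1,2)]; e=max(e,key=np.linalg.norm); print("wing angle",np.degrees(np.arctan2(e[1],e[0]))%180)
cv2.imwrite("pics/z2.png",cv2.resize(i[105:325,215:345],None,fx=2.7,fy=2.7,interpolation=cv2.INTER_CUBIC)[:,:,::-1])
E
```

```text
red 7 [279.9 136.4] [ 0.395  -0.2758  0.088 ]
red 7 [244.1 145.6] [ 0.3952 -0.3199  0.088 ]
red 4 [302.5 230.8] [ 0.5182 -0.2753  0.088 ]
red 6 [269.8 238.3] [ 0.5184 -0.3193  0.088 ]
red 3 [315. 281.] [ 0.5944 -0.2744  0.088 ]
or [263 162  27  53 315] [275.7 184.1] [ 0.4646 -0.2989  0.012 ]
near [257 130   7  16  37] [259.4 136.1] [ 0.38827124 -0.29752952] ((389.91546630859375, -297.20501708984375), (6.584105491638184, 16.13945770263672), 75.42388916015625)
wing angle 165.42383
mid [282 227  10  22  59] [285.9 235. ] [ 0.5086655 -0.2959969] ((511.5057067871094, -298.0776672363281), (6.590089797973633, 27.944477081298828), 51.48353958129883)
wing angle 141.48357
far [281 279  41  34 555] [302.1 299.8] [ 0.6018384  -0.29628965] ((598.9100341796875, -295.8434753417969), (40.84430694580078, 46.16046142578125), 38.2953987121582)
wing angle 128.29532
```

View pics/z2.png

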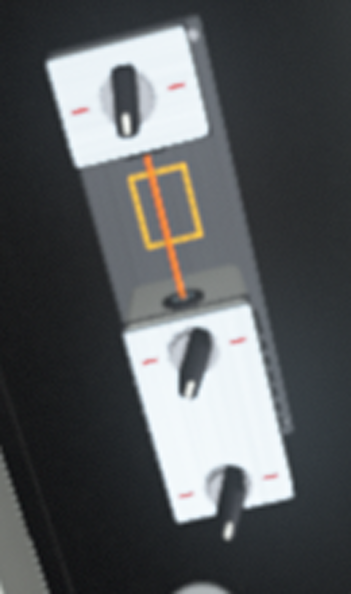

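Knob axes from the tick pairs: near (0.395,-0.298), middle (0.518,-0.297), far (0.594,-0.296). The spacings come to 123 and 76 mm, which match, and yaw is about 0.3°. Wing angles: near ≈12°, middle ≈27°, far ≈22°. I'll start with the near knob.

Call:
apply_moves(
  deltas=[
    [0.0515,-0.0224,0.1,0,0,-0.037,0],
    [0.0515,-0.0224,0.17,0,0,-0.037,0],
    [0.0515,-0.0224,0.17,0,0,-0.037,0],
    [0.0515,-0.0224,0.17,0,0,-0.037,0],
    [0.0515,-0.0224,0.17,0,0,-0.037,0],
    [0.0515,-0.0224,0.17,0,0,-0.037,0],
    [0.0515,-0.0224,0.17,0,0,-0.037,0],
  ],
)

```text
time: 3.12
tool_pos: [0.395, -0.2972, 0.1302]
tcp_rot: [-0.31, -3.125, -0.002]
wrist_force: [-0.8, 0.3, 0.2]
width: 1.001
```

```bash
python3 - <<'E'
from h import *
print(rel([.395,-.298,.092],78.3))
E
```

```text
(array([-0.0002, -0.0009,  0.0382]), array([ 0.0011, -0.001 ,  0.0063]))
```

Call:
apply_moves(
  deltas=[
    [0,-0.001,0.038,0,0,0,0],
    [0,-0.001,0.038,0,0,0,0],
    [0,-0.001,0.038,0,0,0,0.4],
    [0,-0.001,0.038,0,0,0,1],
    [0,-0.001,0.038,0,0,0,1],
    [0,-0.001,0.038,0,0,0,1],
    [0,-0.001,0.038,0,0,0,1],
    [0,-0.001,0.038,0,0,0,1],
  ],
  squeeze=30,
)

```text
time: 3.78
tool_pos: [0.3958, -0.299, 0.0938]
tcp_rot: [0.316, 3.123, 0.005]
wrist_force: [6.5, 26.8, 13.3]
width: 0.15
```

Call:
apply_moves(
  deltas=[
    [0,0,0,0,0,0,1],
    [0,0,0,0,0,0,1],
    [0,0,0,0,0,0,1],
    [0,0,0,0,0,0,1],
  ],
)

```text
time: 4.12
tool_pos: [0.3962, -0.2974, 0.0939]
tcp_rot: [0.316, 3.124, 0.009]
wrist_force: [4.0, 12.8, 9.8]
width: 0.109
```

```bash
python3 - <<'E'
from h import *
s=status.read_state(); print(s["torque"],s["q"].round(2),s["width"]*85); shot("wrist","w3")
E
```

```text
[ 2.02826095 -0.48635157 -0.03531976] [-0.7   0.06  2.12  0.01  0.97 -2.07] 9.265392975395532
```

View pics/w3.png

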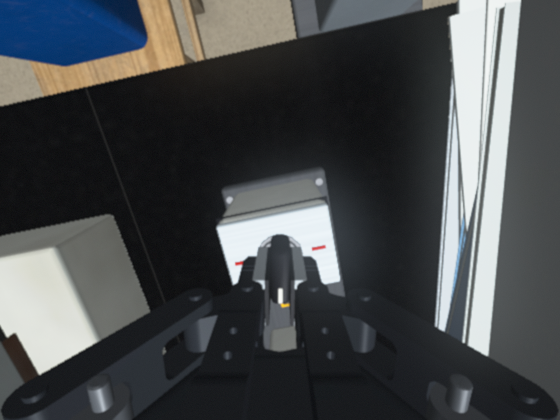

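The wing is gripped (opening ~9.3 mm). I'll ease the small side load and turn it clockwise.

Call:
apply_moves(
  deltas=[
    [0,0.001,-0.002,0,0,0.0,1],
    [0,0.001,-0.002,0,0,0.12,1],
    [0,0.001,-0.002,0,0,0.24,1],
    [0,0.001,-0.002,0,0,0.36,1],
    [0,0.001,-0.002,0,0,0.48,1],
    [0,0.001,-0.002,0,0,0.6,1],
    [0,0.001,-0.002,0,0,0.7,1],
    [0,0.001,-0.002,0,0,0.7,1],
  ],
)

```text
time: 4.83
tool_pos: [0.3955, -0.2983, 0.094]
tcp_rot: [1.371, 2.826, 0.003]
wrist_force: [5.1, 2.8, -4.9]
width: 0.105
```

```bash
cat > s.py <<'E'
from h import *
s=status.read_state(); R=Ro.from_rotvec(s["tcp_rot"]).as_matrix()
print(s["tool_pos"].round(4),"yang",np.degrees(np.arctan2(R[1,1],R[0,1])).round(2),"F",s["wrist_force"].round(1),"T",s["torque"].round(3),"w",round(s["width"]*85,1))
E
python3 s.py
```

```text
[ 0.3955 -0.2983  0.094 ] yang 38.24 F [ 5.1  2.8 -4.9] T [ 0.361 -0.82  -0.042] w 9.0
```

Call:
apply_moves(
  deltas=[
    [0,0,0,0,0,0.12,1],
    [0,0,0,0,0,0.24,1],
    [0,0,0,0,0,0.36,1],
    [0,0,0,0,0,0.48,1],
    [0,0,0,0,0,0.58,1],
    [0,0,0,0,0,0.66,1],
    [0,0,0,0,0,0.72,1],
    [0,0,0,0,0,0.74,1],
  ],
)

```text
time: 5.5
tool_pos: [0.3945, -0.2986, 0.094]
tcp_rot: [-2.294, -2.144, 0.0]
wrist_force: [0.8, 1.4, -3.1]
width: 0.109
```

```bash
python3 s.py
```

```text
[ 0.3945 -0.2986  0.094 ] yang -3.86 F [ 0.8  1.4 -3.1] T [ 0.348 -0.29   1.069] w 9.3
```

The end stop is reached: +1.07 N m of reaction, with the jaw about 4° past the nominal stop angle. Releasing, rising, and over to the middle knob.

Call:
apply_moves(
  deltas=[
    [0,0,0,0,0,-0.03,1],
    [0,0,0,0,0,-0.03,0.4],
    [0,0,0,0,0,-0.03,0.4],
    [0,0,0,0,0,-0.03,0.4],
    [0,0,0,0,0,-0.03,0.4],
    [0,0,-0.03,0,0,-0.03,0.4],
    [0,0,-0.056,0,0,-0.03,0.3],
    [0,0,-0.056,0,0,-0.03,0.3],
  ],
)

```text
time: 6.17
tool_pos: [0.398, -0.302, 0.1562]
tcp_rot: [2.258, 2.171, 0.001]
wrist_force: [0.8, -0.9, 1.0]
width: 0.702
```

```bash
python3 - <<'E'
import s
from h import *
print(rel([.5183,-.2973,.15],63.3)); shot("wrist","w4")
E
```

```text
[ 0.398  -0.302   0.1562] yang -2.25 F [ 0.8 -0.9  1. ] T [ 0.04  -0.046 -0.008] w 59.7
(array([0.0094, 0.12  , 0.0071]), array([ 0.0034,  0.0098, -1.1441]))
```

View pics/w4.png

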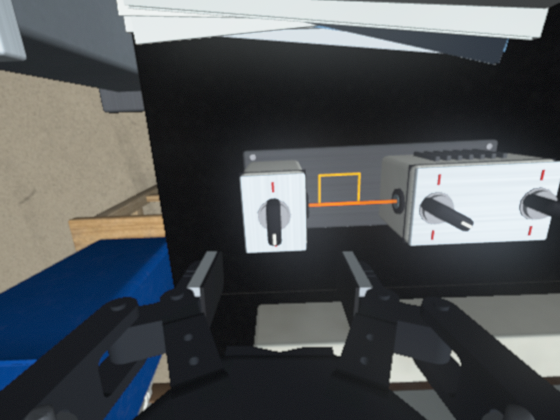

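The near wing lies across, pointing at the ticks. On to the middle knob.

Call:
apply_moves(
  deltas=[
    [0.0094,0.12,0,0,0,-0.125,0.2],
    [0.0094,0.12,0,0,0,-0.25,0.2],
    [0.0094,0.12,0,0,0,-0.375,0.2],
    [0.0094,0.12,0,0,0,-0.5,0.2],
    [0.0094,0.12,0,0,0,-0.625,0.2],
    [0.0094,0.12,0,0,0,-0.75,0.2],
    [0.0094,0.12,0,0,0,-0.875,0.2],
    [0.0094,0.12,0,0,0,-1.0,0.2],
  ],
)

```text
time: 6.88
tool_pos: [0.5146, -0.294, 0.1489]
tcp_rot: [-0.933, -2.998, -0.001]
wrist_force: [-0.3, -0.2, 0.0]
width: 0.797
```

Call:
apply_moves(
  deltas=[
    [0,0,0,0,0,-0.12,0.2],
    [0,0,0,0,0,-0.14,0.2],
    [0,0,0,0,0,-0.14,0.2],
    [0,0,0,0,0,-0.14,0.2],
  ],
)

```text
time: 7.22
tool_pos: [0.5148, -0.2943, 0.1498]
tcp_rot: [-0.735, -3.053, -0.0]
wrist_force: [0.7, -0.7, -1.0]
width: 0.8
```

```bash
python3 - <<'E'
import s
from h import *
print(rel([.5183,-.2973,.094],63.3))
c,i=shot("wrist","w5"); h=cv2.cvtColor(i,cv2.COLOR_RGB2HSV)
m=cv2.inRange(h,(0,60,100),(6,255,255))|cv2.inRange(h,(168,60,100),(180,255,255))
N,_,st,ce=cv2.connectedComponentsWithStats(m)
for k in range(1,N):
    p=onz(c,*ce[k],.088)
    if 5<st[k,4]<200 and abs(p[1]+.297)<.04: print(st[k,4],ce[k].round(1),p.round(4))
E
```

```text
[ 0.5148 -0.2943  0.1498] yang 62.91 F [ 0.7 -0.7 -1. ] T [0.016 0.029 0.059] w 68.0
(array([-0.0046, -0.0011,  0.0558]), array([ 0.0001, -0.001 , -0.0067]))
41 [220.1  51.6] [ 0.3947 -0.2758  0.088 ]
40 [162.4  85.8] [ 0.3949 -0.3196  0.088 ]
26 [305.2 215.7] [ 0.5181 -0.275   0.088 ]
21 [253. 241.] [ 0.5183 -0.3192  0.088 ]
11 [344.7 296. ] [ 0.5944 -0.276   0.088 ]
16 [297.8 316.5] [ 0.5947 -0.3184  0.088 ]
```

Call:
apply_moves(
  deltas=[
    [-0.0046,-0.001,0.03,0,0,0,0.2],
    [-0.0046,-0.001,0.055,0,0,0,0.2],
    [-0.0046,-0.001,0.055,0,0,0,0.2],
    [-0.0046,-0.001,0.055,0,0,0,0.5],
    [-0.0046,-0.001,0.055,0,0,0,1],
    [-0.0046,-0.001,0.055,0,0,0,1],
    [-0.0046,-0.001,0.055,0,0,0,1],
    [-0.0046,-0.001,0.055,0,0,0,1],
  ],
)

```text
time: 7.93
tool_pos: [0.5201, -0.2975, 0.0973]
tcp_rot: [0.732, 3.052, 0.0]
wrist_force: [-0.9, 2.0, 7.2]
width: 0.109
```

Call:
apply_moves(
  deltas=[
    [0,0,0,0,0,0,1],
    [0,0,0,0,0,0,1],
    [0,0,0,0,0,0,1],
  ],
)

```text
time: 8.18
tool_pos: [0.5201, -0.2976, 0.0973]
tcp_rot: [0.731, 3.052, -0.0]
wrist_force: [0.5, 2.7, 6.1]
width: 0.106
```

```bash
python3 s.py
```

```text
[ 0.5201 -0.2976  0.0973] yang 63.07 F [0.5 2.7 6.1] T [ 0.451 -0.02  -0.074] w 9.0
```

Call:
apply_moves(
  deltas=[
    [0,0,0,0,0,0.12,1],
    [0,0,0,0,0,0.24,1],
    [0,0,0,0,0,0.36,1],
    [0,0,0,0,0,0.48,1],
    [0,0,0,0,0,0.6,1],
    [0,0,0,0,0,0.7,1],
    [0,0,0,0,0,0.8,1],
    [0,0,0,0,0,0.8,1],
  ],
)

```text
time: 8.85
tool_pos: [0.5184, -0.2989, 0.0973]
tcp_rot: [1.867, 2.525, -0.004]
wrist_force: [-5.0, -2.3, 7.8]
width: 0.105
```

Call:
apply_moves(
  deltas=[
    [0,0,0,0,0,0.12,1],
    [0,0,0,0,0,0.24,1],
    [0,0,0,0,0,0.3,1],
    [0,0,0,0,0,0.34,1],
    [0,0,0,0,0,0.37,1],
    [0,0,0,0,0,0.37,1],
    [0,0,0,0,0,0.37,1],
  ],
)

```text
time: 9.43
tool_pos: [0.5176, -0.2991, 0.0974]
tcp_rot: [2.292, 2.147, -0.006]
wrist_force: [-7.4, -1.6, 10.1]
width: 0.113
```

```bash
python3 s.py
```

```text
[ 0.5176 -0.2991  0.0974] yang -3.75 F [-7.4 -1.6 10.1] T [-0.33   1.172  0.968] w 9.6
```

Call:
apply_moves(
  deltas=[
    [0,0,0,0,0,-0.03,1],
    [0,0,0,0,0,-0.03,0.5],
    [0,0,0,0,0,-0.03,0.5],
    [0,0,0,0,0,-0.03,0.5],
    [0,0,0,0,0,-0.03,0.5],
    [0,0,-0.03,0,0,-0.03,0.5],
    [0,0,-0.056,0,0,-0.03,0.4],
    [0,0,-0.056,0,0,-0.03,0.3],
  ],
)

```text
time: 10.1
tool_pos: [0.5221, -0.2993, 0.1571]
tcp_rot: [2.258, 2.171, 0.004]
wrist_force: [0.7, -0.4, 1.6]
width: 0.697
```

```bash
python3 - <<'E'
import s
from h import *
print(rel([.5946,-.2972,.15],68.3))
c,i=shot("wrist","w6")
for n,(X,Y) in dict(mid=(.5182,-.2971),far=(.5946,-.2972)).items():
    print(n,[np.round(proj(c,[X,Y,z])) for z in (.088,.114)])
E
```

```text
[ 0.5221 -0.2993  0.1571] yang -2.24 F [ 0.7 -0.4  1.6] T [-0.041 -0.039 -0.012] w 59.2
(array([0.005 , 0.0723, 0.0076]), array([ 0.0042,  0.0088, -1.2312]))
mid [array([273., 217.]), array([272., 229.])]
far [array([372., 213.]), array([384., 225.])]
```

View pics/w6.png

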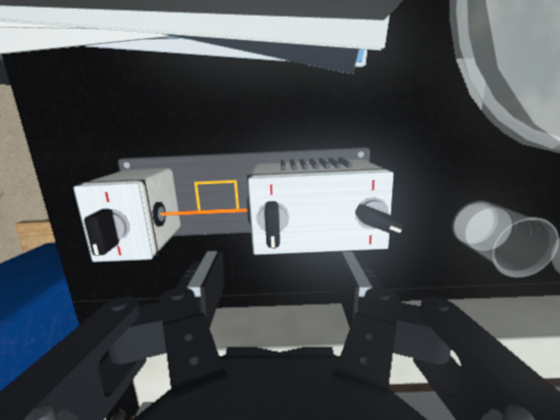

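The middle knob is at its stop, and the bath rim and beaker are clear. Now the far knob.

Call:
apply_moves(
  deltas=[
    [0.005,0.072,0,0,0,-0.125,0.2],
    [0.005,0.072,0,0,0,-0.25,0.2],
    [0.005,0.072,0,0,0,-0.375,0.2],
    [0.005,0.072,0,0,0,-0.5,0.2],
    [0.005,0.072,0,0,0,-0.625,0.2],
    [0.005,0.072,0,0,0,-0.75,0.2],
    [0.005,0.072,0,0,0,-0.875,0.2],
    [0.005,0.072,0,0,0,-1.0,0.2],
  ],
)

```text
time: 10.82
tool_pos: [0.5903, -0.2946, 0.1497]
tcp_rot: [-0.933, -2.997, -0.001]
wrist_force: [-0.1, -1.0, -0.5]
width: 0.799
```

Call:
apply_moves(
  deltas=[
    [0,0,0,0,0,-0.12,0.2],
    [0,0,0,0,0,-0.23,0.2],
    [0,0,0,0,0,-0.23,0.2],
    [0,0,0,0,0,-0.23,0.2],
  ],
)

```text
time: 11.15
tool_pos: [0.5904, -0.2948, 0.1502]
tcp_rot: [-0.598, -3.082, -0.001]
wrist_force: [0.0, 0.3, -0.0]
width: 0.802
```

```bash
python3 - <<'E'
import s
from h import *
print(rel([.5946,-.2972,.0945],68.3))
E
```

```text
[ 0.5904 -0.2948  0.1502] yang 68.06 F [ 0.   0.3 -0. ] T [ 0.008  0.039 -0.014] w 68.2
(array([-0.0049, -0.0007,  0.0557]), array([ 0.0003, -0.0018, -0.0042]))
```

Call:
apply_moves(
  deltas=[
    [-0.005,-0.0007,0.03,0,0,0,0.2],
    [-0.005,-0.0007,0.055,0,0,0,0.2],
    [-0.005,-0.0007,0.055,0,0,0,0.2],
    [-0.005,-0.0007,0.055,0,0,0,0.5],
    [-0.005,-0.0007,0.055,0,0,0,1],
    [-0.005,-0.0007,0.055,0,0,0,1],
    [-0.005,-0.0007,0.055,0,0,0,1],
    [-0.005,-0.0007,0.055,0,0,0,1],
  ],
)

```text
time: 11.82
tool_pos: [0.5969, -0.2971, 0.0986]
tcp_rot: [0.594, 3.082, 0.002]
wrist_force: [-1.2, 1.2, 5.0]
width: 0.108
```

Call:
apply_moves(
  deltas=[
    [0,0,0,0,0,0,1],
    [0,0,0,0,0,0,1],
    [0,0,0,0,0,0,1],
  ],
)

```text
time: 12.07
tool_pos: [0.5968, -0.2973, 0.0986]
tcp_rot: [0.593, 3.082, 0.001]
wrist_force: [0.5, 4.6, 6.3]
width: 0.104
```

```bash
python3 s.py
```

```text
[ 0.5968 -0.2973  0.0986] yang 68.22 F [0.5 4.6 6.3] T [ 0.787 -0.136 -0.081] w 8.9
```

Call:
apply_moves(
  deltas=[
    [0,0,0,0,0,0.12,1],
    [0,0,0,0,0,0.24,1],
    [0,0,0,0,0,0.36,1],
    [0,0,0,0,0,0.48,1],
    [0,0,0,0,0,0.6,1],
    [0,0,0,0,0,0.7,1],
    [0,0,0,0,0,0.8,1],
    [0,0,0,0,0,0.9,1],
  ],
)

```text
time: 12.73
tool_pos: [0.5946, -0.2992, 0.0986]
tcp_rot: [1.881, 2.516, -0.004]
wrist_force: [-7.0, -0.6, 8.8]
width: 0.11
```

Call:
apply_moves(
  deltas=[
    [0,0,0,0,0,0.12,1],
    [0,0,0,0,0,0.24,1],
    [0,0,0,0,0,0.3,1],
    [0,0,0,0,0,0.34,1],
    [0,0,0,0,0,0.36,1],
    [0,0,0,0,0,0.36,1],
    [0,0,0,0,0,0.36,1],
  ],
)

```text
time: 13.32
tool_pos: [0.5936, -0.2993, 0.0986]
tcp_rot: [2.293, 2.147, -0.007]
wrist_force: [-8.4, -0.8, 10.6]
width: 0.106
```

```bash
python3 s.py
```

```text
[ 0.5936 -0.2993  0.0986] yang -3.77 F [-8.4 -0.8 10.6] T [-0.12   1.415  1.006] w 9.0
```

Call:
apply_moves(
  deltas=[
    [0,0,0,0,0,-0.03,1],
    [0,0,0,0,0,-0.03,0.5],
    [0,0,0,0,0,-0.03,0.5],
    [0,0,0,0,0,-0.03,0.5],
    [0,0,0,0,0,-0.03,0.5],
    [0,0,-0.03,0,0,-0.03,0.4],
    [0,0,-0.06,0,0,-0.03,0.2],
    [0,0,-0.1,0,0,-0.03,0],
  ],
)

```text
time: 13.98
tool_pos: [0.5933, -0.2965, 0.1936]
tcp_rot: [-2.26, -2.173, 0.003]
wrist_force: [1.2, -0.1, 0.5]
width: 0.859
```

```bash
python3 - <<'E'
import s
from h import *
c,i=shot("wrist","w7")
for n,(X,Y) in dict(near=(.395,-.2978),mid=(.5182,-.2971),far=(.5946,-.2972)).items():
    # rough stop check: brightness along the wing top ends (along y) versus across
    g=i.mean(2); f=lambda dx,dy:[round(float(g[int(round(v)),int(round(u))])) if 0<=v<420 and 0<=u<560 else None for u,v in [proj(c,[X+dx,Y+dy,.113])]]
    print(n,"along y",[f(0,d)[0] for d in (-.012,-.006,0,.006,.012)],"along x",[f(d,0)[0] for d in (-.012,.012)])
# rack from w1
c,i=load("w1"); h=cv2.cvtColor(i,cv2.COLOR_RGB2HSV); roi=np.zeros(i.shape[:2],np.uint8); roi[105:235,280:375]=255
m=((i.max(2)>60)*255).astype(np.uint8)&roi
k=cv2.morphologyEx(m,cv2.MORPH_CLOSE,np.ones((5,5))); cs=max(cv2.findContours(k,0,2)[0],key=cv2.contourArea)
P=np.array([onz(c,*p[0],.022)[:2]*1000 for p in cs]).astype(np.float32); print("rack top",cv2.minAreaRect(P))
for n,lo,hi in (("blue",(105,120,60),(130,255,255)),("red",(0,150,80),(8,255,255)),("red",(172,150,80),(180,255,255))):
    m=cv2.inRange(h,lo,hi)&roi; M=cv2.moments(m,True)
    if M["m00"]: print(n,M["m00"],onz(c,M["m10"]/M["m00"],M["m01"]/M["m00"],.064).round(4))
E
```

```text
[ 0.5933 -0.2965  0.1936] yang -2.24 F [ 1.2 -0.1  0.5] T [ 0.015 -0.022  0.017] w 73.0
near along y [125, 104, 39, 40, 38] along x [40, 26]
mid along y [234, 172, 43, 44, 42] along x [104, 201]
far along y [232, 224, 78, 80, 81] along x [244, 244]
rack top ((432.5249938964844, 187.93287658691406), (183.792724609375, 53.3188362121582), 19.83063316345215)
blue 95.0 [0.3763 0.1681 0.064 ]
red 72.0 [0.4328 0.1881 0.064 ]
red 3.0 [0.4359 0.1874 0.064 ]
```

All three wings lie across. The rack is at (0.4325,0.188), 19.7°, and blue at (0.376,0.168), 60 mm from red, which agrees. Over to the rack, high.

Call:
apply_moves(
  deltas=[
    [0,0,-0.04,0,0,0.0,0],
    [0.1,-0.05,-0.08,0,0,0.12,0],
    [0.2,-0.1,-0.08,0,0,0.24,0],
    [0.2,-0.1,-0.08,0,0,0.36,0],
    [0.2,-0.1,-0.08,0,0,0.48,0],
    [0.24,-0.12,-0.08,0,0,0.6,0],
    [0.24,-0.12,-0.08,0,0,0.6,0],
    [0.24,-0.12,-0.08,0,0,0.6,0],
  ],
)

```text
time: 14.7
tool_pos: [0.483, -0.05, 0.2768]
tcp_rot: [-2.805, -1.412, -0.002]
wrist_force: [-0.3, -0.5, -0.1]
width: 0.998
```

```bash
python3 - <<'E'
import s
from h import *
print(rel([.376,.168,.22],-70.4))
E
```

```text
[ 0.483  -0.05    0.2768] yang -36.56 F [-0.3 -0.5 -0.1] T [ 0.027  0.025 -0.029] w 84.9
(array([ 0.1113, -0.2158,  0.0571]), array([-0.0009, -0.0012,  0.5906]))
```

Call:
apply_moves(
  deltas=[
    [0.111,-0.216,0.0,0,0,0.12,0],
    [0.111,-0.216,0.0,0,0,0.24,0],
    [0.111,-0.216,0.0,0,0,0.36,0],
    [0.111,-0.216,0.057,0,0,0.48,0],
    [0.111,-0.216,0.057,0,0,0.59,0],
    [0.111,-0.216,0.057,0,0,0.59,0],
    [0.111,-0.216,0.057,0,0,0.59,0],
    [0.111,-0.216,0.057,0,0,0.59,0],
  ],
)

```text
time: 15.37
tool_pos: [0.3738, 0.1673, 0.2166]
tcp_rot: [-3.094, -0.541, 0.008]
wrist_force: [-0.3, -0.9, 0.3]
width: 0.999
```

Call:
apply_moves(
  deltas=[
    [0,0,0,0,0,0,0],
    [0,0,0,0,0,0,0],
  ],
)

```text
time: 15.53
tool_pos: [0.3781, 0.1646, 0.2198]
tcp_rot: [3.095, 0.536, 0.001]
wrist_force: [0.8, -0.9, -0.1]
width: 0.999
```

```bash
python3 - <<'E'
import s
from h import *
c,i=shot("wrist","w8"); print(np.round(proj(c,[.376,.168,.066])))
h=cv2.cvtColor(i,cv2.COLOR_RGB2HSV)
u,v=map(int,proj(c,[.376,.168,.066])); roi=np.zeros(i.shape[:2],np.uint8); roi[max(v-60,0):v+60,u-60:u+60]=255
m=cv2.inRange(h,(105,120,60),(130,255,255))&roi
N,l,st,ce=cv2.connectedComponentsWithStats(m); k=1+st[1:,4].argmax(); print(st[k],ce[k])
P=np.array([onz(c,x,y,.066)[:2]*1000 for y,x in zip(*np.where(l==k))]).astype(np.float32); print(P.mean(0),cv2.minAreaRect(P))
E
```

```text
[0.3781 0.1646 0.2198] yang -70.36 F [ 0.8 -0.9 -0.1] T [ 0.007 -0.026 -0.007] w 84.9
[274. 196.]
[270 187  10  18 171] [274.57894737 195.21052632]
[376.66898 168.05261] ((376.2900695800781, 168.02597045898438), (18.45756721496582, 9.530227661132812), 19.634065628051758)
```

View pics/w8.png

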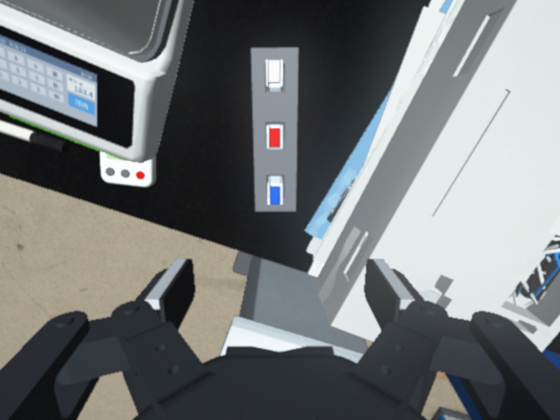

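The blue stopper measures 18.5×9.5 mm at (0.3763,0.1680), 19.6°. The paper edge lies about 60 mm to the tool's +y side, so I'll descend with the jaws partly open.

Call:
apply_moves(
  deltas=[
    [-0.0006,-0.0038,0.03,0,0,0,0.5],
    [-0.0006,-0.0038,0.06,0,0,0,0.5],
    [-0.0006,-0.0038,0.09,0,0,0,0.5],
    [-0.0006,-0.0038,0.11,0,0,0,0.5],
    [-0.0006,-0.0038,0.11,0,0,0,0.5],
    [-0.0006,-0.0038,0.11,0,0,0,0.5],
    [-0.0006,-0.0038,0.11,0,0,0,0.5],
  ],
)

```text
time: 16.17
tool_pos: [0.3776, 0.168, 0.1112]
tcp_rot: [-3.096, -0.532, -0.004]
wrist_force: [1.1, -0.3, 1.5]
width: 0.497
```

```bash
python3 - <<'E'
import s
from h import *
c,i=shot("wrist","w9"); h=cv2.cvtColor(i,cv2.COLOR_RGB2HSV)
u,v=map(int,proj(c,[.376,.168,.066])); roi=np.zeros(i.shape[:2],np.uint8); roi[max(v-60,0):v+60,u-60:u+60]=255
m=cv2.inRange(h,(105,120,60),(130,255,255))&roi
N,l,st,ce=cv2.connectedComponentsWithStats(m); k=1+st[1:,4].argmax()
P=np.array([onz(c,x,y,.066)[:2]*1000 for y,x in zip(*np.where(l==k))]).astype(np.float32); r=cv2.minAreaRect(P); print(st[k],P.mean(0),r)
print(rel([r[0][0]/1000,r[0][1]/1000,.031],-70.4))
E
```

```text
[0.3776 0.168  0.1112] yang -70.5 F [ 1.1 -0.3  1.5] T [ 0.031 -0.006 -0.052] w 42.2
[270 220  15  27 401] [377.038  168.3372] ((376.9161682128906, 168.2879638671875), (19.329261779785156, 9.856780052185059), 19.491342544555664)
(array([-0.0012, -0.0004,  0.0806]), array([-0.    , -0.0038, -0.0015]))
```

View pics/w9.png

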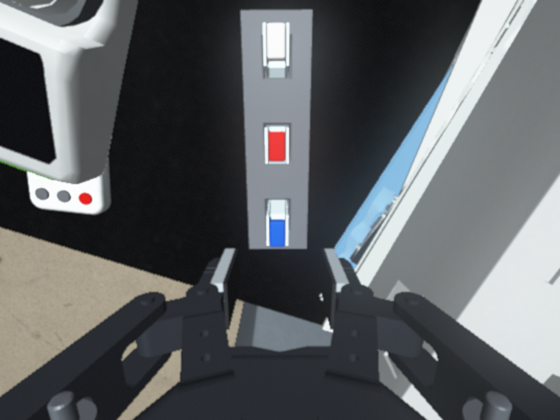

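The cuvette is centred between the jaws, with a clear path down. Descending to TCP z≈0.031 and closing.

Call:
apply_moves(
  deltas=[
    [-0.001,-0.0003,0.03,0,-0.003,0,0.5],
    [-0.001,-0.0003,0.055,0,-0.003,0,0.5],
    [-0.001,-0.0003,0.072,0,-0.003,0,0.5],
    [-0.001,-0.0003,0.08,0,-0.003,0,0.5],
    [-0.001,-0.0003,0.08,0,-0.003,0,0.5],
    [-0.001,-0.0003,0.08,0,-0.003,0,0.5],
    [-0.001,-0.0003,0.08,0,-0.003,0,0.5],
  ],
  squeeze=25,
)

```text
time: 16.8
tool_pos: [0.3765, 0.1686, 0.0312]
tcp_rot: [-3.096, -0.534, -0.001]
wrist_force: [0.4, -0.0, -0.4]
width: 0.503
```

```bash
python3 s.py
```

```text
[0.3765 0.1686 0.0312] yang -70.42 F [ 0.4 -0.  -0.4] T [-0.039  0.048 -0.01 ] w 42.7
```

Call:
apply_moves(
  deltas=[
    [0,0,0,0,0,0,0.65],
    [0,0,0,0,0,0,0.75],
    [0,0,0,0,0,0,0.8],
    [0,0,0,0,0,0,0.85],
    [0,0,0,0,0,0,1],
    [0,0,0,0,0,0,1],
    [0,0,0,0,0,0,1],
    [0,0,0,0,0,0,1],
  ],
)

```text
time: 17.47
tool_pos: [0.3755, 0.1683, 0.0303]
tcp_rot: [3.096, 0.534, -0.003]
wrist_force: [-0.9, -0.6, 6.1]
width: 0.183
```

```bash
python3 s.py
```

```text
[0.3755 0.1683 0.0303] yang -70.41 F [-0.9 -0.6  6.1] T [-0.086  0.172 -0.049] w 15.6
```

Gripped at 15.6 mm with no side load. Lifting straight up.

Call:
apply_moves(
  deltas=[
    [0,0,-0.004,0,0,0,1],
    [0,0,-0.01,0,0,0,1],
    [0,0,-0.02,0,0,0,1],
    [0,0,-0.04,0,0,0,1],
    [0,0,-0.07,0,0,0,1],
    [0,0,-0.1,0,0,0,1],
    [0,0,-0.13,0,0,0,1],
    [0,0,-0.16,0,0,0,1],
  ],
  squeeze=30,
)

```text
time: 18.13
tool_pos: [0.3746, 0.168, 0.1915]
tcp_rot: [3.095, 0.534, -0.005]
wrist_force: [0.9, 0.0, -1.6]
width: 0.182
```

Call:
apply_moves(
  deltas=[
    [0,0,-0.03,0,0,0,1],
    [0,0,-0.06,0,0,0,1],
    [0,0,-0.06,0,0,0,1],
    [0,0,-0.06,0,0,0,1],
  ],
)

```text
time: 18.47
tool_pos: [0.3766, 0.1687, 0.2525]
tcp_rot: [-3.095, -0.534, -0.004]
wrist_force: [-0.2, 0.0, -1.2]
width: 0.179
```

```bash
python3 - <<'E'
import s
from h import *
print(rel([.43,-.06,.25],-80),rel([.4605,-.2975,.22],-89.7)); shot("side","s2"); shot("scene","c2"); shot("wrist","w10")
E
```

```text
[0.3766 0.1687 0.2525] yang -70.42 F [-0.2  0.  -1.2] T [-0.021 -0.008 -0.032] w 15.2
(array([-0.0263,  0.2334,  0.0024]), array([-0.0003, -0.0026,  0.1673])) (array([-0.0773,  0.4674,  0.0323]), array([-0.0005, -0.0025,  0.3366]))
```

```bash
python3 - <<'E'
from h import *
c,i=load("w10"); h=cv2.cvtColor(i,cv2.COLOR_RGB2HSV); m=cv2.inRange(h,(105,100,40),(130,255,255))
N,l,st,ce=cv2.connectedComponentsWithStats(m)
for k in range(1,N):
    if st[k,4]>80: 
        p=onz(c,*ce[k],.2525+.036); d=p-np.array([.3766,.1687,.2885]); a=np.radians(19.58)
        print(st[k],ce[k].round(1),"tool xy mm",(1000*(d[0]*np.cos(a)+d[1]*np.sin(a))).round(1),(1000*(d[0]*np.sin(a)-d[1]*np.cos(a))).round(1))
y=cv2.resize(i[180:420,180:380],None,fx=2.2,fy=2.2)
s2=load("s2")[1]
cs,_=load("s2"); u,v=map(int,proj(cs,[.3766,.1687,.25])); print(u,v)
z=cv2.resize(s2[max(v-60,0):v+60,u-44:u+44],(387,528))
cv2.imwrite("pics/z10.png",np.hstack([y[:528],z])[:,:800,::-1])
E
```

```text
[540  77  20  45 503] [552.5 103.1] tool xy mm 77.4 92.8
[538 211  18  21  84] [546.9 220.5] tool xy mm 35.7 102.1
[516 237  24  41 169] [530.4 255.6] tool xy mm 21.2 99.5
[ 267  273   25   45 1114] [279.1 295. ] tool xy mm 3.4 0.9
[ 499  331   61   71 2341] [534.8 361.8] tool xy mm -30.6 114.4
349 163
```

View pics/z10.png

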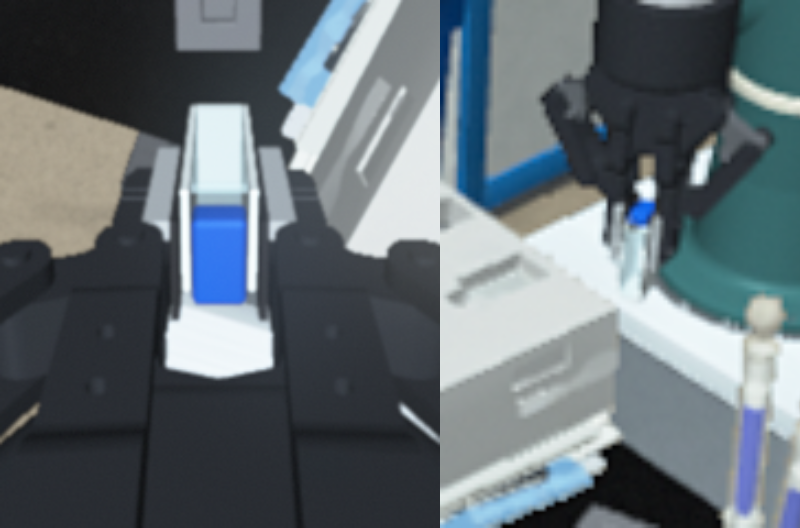

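The cuvette hangs upright with the pads on the frosted faces, and the stopper is untouched. Checking its offset along the tool's x from the stopper's rear edge, then planning the transfer.

```bash
python3 - <<'E'
from h import *
c,i=load("w10")
a=np.radians(19.58)
def tx(u,v,z):
    d=onz(c,u,v,.2525+z)-np.array([.3766,.1687,0]); return np.round(1000*np.array([d[0]*np.cos(a)+d[1]*np.sin(a),d[0]*np.sin(a)-d[1]*np.cos(a)]),1)
print("rear edge",tx(279,317.5,.036)); 
for v in range(268,322,3): print(v,i[v,279],tx(279,v,.036))
E
```

```text
rear edge [-7.4  0.9]
268 [168 194 205] [15.7  0.9]
271 [160 184 195] [14.4  0.9]
274 [ 58  99 188] [13.1  0.9]
277 [ 50  97 199] [11.7  0.9]
280 [ 64 126 239] [10.4  0.9]
283 [ 63 132 246] [9.  0.9]
286 [ 54 121 241] [7.6 0.9]
289 [ 54 122 241] [6.2 0.9]
292 [ 55 121 241] [4.8 0.9]
295 [ 53 120 240] [3.4 0.9]
298 [ 52 120 240] [2.  0.9]
301 [ 49 119 239] [0.6 0.9]
304 [ 49 117 239] [-0.8  0.9]
307 [ 51 118 239] [-2.3  0.9]
310 [ 47 117 238] [-3.7  0.9]
313 [ 46 116 238] [-5.2  0.9]
316 [ 46 112 236] [-6.7  0.9]
319 [191 205 217] [-8.2  0.9]
```

Call:
apply_moves(
  deltas=[
    [-0.004,0.04,0,0,0,0.03,1],
    [-0.009,0.08,0,0,0,0.06,1],
    [-0.013,0.12,0,0,0,0.09,1],
    [-0.018,0.16,0,0,0,0.12,1],
    [-0.022,0.2,0,0,0,0.15,1],
    [-0.026,0.233,0,0,0,0.167,1],
    [-0.026,0.233,0,0,0,0.167,1],
    [-0.026,0.233,0,0,0,0.167,1],
  ],
)

```text
time: 19.28
tool_pos: [0.4278, -0.0613, 0.2476]
tcp_rot: [-3.129, -0.268, 0.011]
wrist_force: [0.7, 0.7, -0.8]
width: 0.18
```

```bash
python3 - <<'E'
import s
from h import *
print(rel([.4605,-.2975,.21],-89.7))
E
```

```text
[ 0.4278 -0.0613  0.2476] yang -80.22 F [ 0.7  0.7 -0.8] T [0.047 0.018 0.014] w 15.3
(array([-0.0077,  0.2384,  0.0374]), array([-0.0007,  0.0068,  0.1655]))
```

The cuvette sits about +1.3 mm along the tool's x, and both estimates agree. I'll compensate for that at the cell. Moving above it.

Call:
apply_moves(
  deltas=[
    [-0.001,0.04,0,0,0,0.03,1],
    [-0.002,0.08,0,0,0,0.06,1],
    [-0.004,0.12,0,0,0.003,0.09,1],
    [-0.005,0.16,0,0,0.005,0.12,1],
    [-0.007,0.2,0,0,0.006,0.15,1],
    [-0.009,0.238,0.01,0,0.006,0.166,1],
    [-0.009,0.238,0.037,0,0.006,0.166,1],
    [-0.009,0.238,0.037,0,0.006,0.166,1],
  ],
)

```text
time: 19.95
tool_pos: [0.4587, -0.2941, 0.2066]
tcp_rot: [-3.135, -0.012, 0.008]
wrist_force: [-1.8, 1.4, -2.1]
width: 0.186
```

Call:
apply_moves(
  deltas=[
    [0,0,0,0,0,0,1],
    [0,0,0,0,0,0,1],
    [0,0,0,0,0,0,1],
  ],
)

```text
time: 20.2
tool_pos: [0.4621, -0.2946, 0.2138]
tcp_rot: [3.141, 0.017, 0.007]
wrist_force: [0.0, -0.0, -0.6]
width: 0.181
```

```bash
python3 - <<'E'
import s
from h import *
print(rel([.459,-.2972,.11],-89.8))
c,i=shot("wrist","w11"); h=cv2.cvtColor(i,cv2.COLOR_RGB2HSV)
m=cv2.inRange(h,(0,60,100),(6,255,255))|cv2.inRange(h,(168,60,100),(180,255,255))
N,_,st,ce=cv2.connectedComponentsWithStats(m)
for k in range(1,N):
    p=onz(c,*ce[k],.088)
    if 5<st[k,4]<200 and abs(p[1]+.297)<.04: print(st[k,4],ce[k].round(1),p.round(4))
E
```

```text
[ 0.4621 -0.2946  0.2138] yang -89.37 F [ 0.  -0.  -0.6] T [-0.025 -0.082 -0.008] w 15.4
(array([-0.0036,  0.0024,  0.1038]), array([ 0.0009, -0.0043,  0.0076]))
17 [255.8  49.5] [ 0.5942 -0.2747  0.088 ]
26 [308.5  50. ] [ 0.5944 -0.3187  0.088 ]
15 [257.3 143.5] [ 0.5177 -0.2752  0.088 ]
16 [305.5 143.5] [ 0.5182 -0.319   0.088 ]
```

From the opposite orientation the ticks agree within 0.5 mm (y≈-0.297). Descending in two stages.

Call:
apply_moves(
  deltas=[
    [-0.0034,0.002,0.02,0,-0.004,0.0076,1],
    [-0.0034,0.002,0.05,0,-0.004,0.0076,1],
    [-0.0034,0.002,0.08,0,-0.004,0.0076,1],
    [-0.0034,0.002,0.104,0,-0.004,0.0076,1],
    [-0.0034,0.002,0.104,0,-0.004,0.0076,1],
    [-0.0034,0.002,0.104,0,-0.004,0.0076,1],
    [-0.0034,0.002,0.104,0,-0.004,0.0076,1],
  ],
)

```text
time: 20.83
tool_pos: [0.4598, -0.2985, 0.1109]
tcp_rot: [3.139, 0.003, 0.003]
wrist_force: [0.4, -0.2, -0.2]
width: 0.182
```

```bash
python3 - <<'E'
import s
from h import *
print(rel([.459,-.2967,.073],-89.8))
E
```

```text
[ 0.4598 -0.2985  0.1109] yang -89.89 F [ 0.4 -0.2 -0.2] T [-0.027 -0.054 -0.005] w 15.5
(array([-0.0008, -0.0019,  0.0379]), array([ 0.0024, -0.0018, -0.0015]))
```

Call:
apply_moves(
  deltas=[
    [-0.0008,-0.0018,0.01,0.0024,-0.0018,0,1],
    [-0.0008,-0.0018,0.022,0.0024,-0.0018,0,1],
    [-0.0008,-0.0018,0.032,0.0024,-0.0018,0,1],
    [-0.0008,-0.0018,0.038,0.0024,-0.0018,0,1],
    [-0.0008,-0.0018,0.038,0.0024,-0.0018,0,1],
    [-0.0008,-0.0018,0.038,0.0024,-0.0018,0,1],
    [-0.0008,-0.0018,0.038,0.0024,-0.0018,0,1],
  ],
)

```text
time: 21.42
tool_pos: [0.4575, -0.2964, 0.0706]
tcp_rot: [-3.14, -0.002, 0.004]
wrist_force: [0.7, 0.8, -0.1]
width: 0.183
```

```bash
python3 - <<'E'
import s
from h import *
print(rel([.459,-.2967,.073],-89.8))
for n in ("scene","side"):
    c,i=shot(n,n+"9"); h=cv2.cvtColor(i,cv2.COLOR_RGB2HSV)
    m=cv2.inRange(h,(5,130,110),(20,255,255)); u,v=map(int,proj(c,[.46,-.297,.065])); 
    ys,xs=np.where(m[v-25:v+25,u-40:u+40]); print(n,u,v,"orange",[(x+u-40,y+v-25) for x,y in zip(xs,ys)][:60])
    for X in (.42,.448,.472,.50): print(X,np.round(proj(c,[X,-.297,.065]),1),end=" ")
    m=cv2.inRange(h,(105,110,50),(130,255,255)); ys,xs=np.where(m[v-35:v+25,u-20:u+20]); print("blue",len(xs),(xs.mean()+u-20,ys.mean()+v-35) if len(xs) else None, "expect",np.round(proj(c,[.4603,-.297,.105]),1))
c,i=shot("wrist","w12")
for v in range(268,324,3): print(v,i[v,279],onz(c,279,v,.073+.036).round(4)[:2])
E
```

```text
[ 0.4575 -0.2964  0.0706] yang -89.94 F [ 0.7  0.8 -0.1] T [-0.03  -0.011  0.024] w 15.5
(array([ 0.0015,  0.0003, -0.0024]), array([-0.002 ,  0.0027, -0.0024]))
scene 367 248 orange []
0.42 [363.4 255.8] 0.448 [366.5 250.9] 0.472 [369.1 246.9] 0.5 [372.1 242.3] blue 20 (np.float64(368.95), np.float64(237.5)) expect [369.4 237.7]
side 231 157 orange [(np.int64(227), np.int64(158)), (np.int64(226), np.int64(159)), (np.int64(227), np.int64(159))]
0.42 [240.7 153.7] 0.448 [234.1 156.5] 0.472 [228.3 159. ] 0.5 [221.4 161.9] blue 94 (np.float64(246.04255319148933), np.float64(141.69148936170214)) expect [229.9 148. ]
268 [237 156  78] [ 0.475  -0.2974]
271 [236 152  77] [ 0.4737 -0.2974]
274 [ 66  86 167] [ 0.4723 -0.2974]
277 [ 43  85 179] [ 0.471  -0.2974]
280 [ 53 110 223] [ 0.4696 -0.2974]
283 [ 55 119 236] [ 0.4682 -0.2974]
286 [ 49 112 232] [ 0.4668 -0.2974]
289 [ 49 112 231] [ 0.4654 -0.2974]
292 [ 48 111 231] [ 0.464  -0.2974]
295 [ 47 110 231] [ 0.4626 -0.2974]
298 [ 46 110 230] [ 0.4611 -0.2974]
301 [ 43 109 229] [ 0.4597 -0.2974]
304 [ 44 109 229] [ 0.4582 -0.2974]
307 [ 43 108 229] [ 0.4568 -0.2974]
310 [ 41 108 228] [ 0.4553 -0.2974]
313 [ 40 106 227] [ 0.4538 -0.2974]
316 [ 40 104 226] [ 0.4523 -0.2974]
319 [33 42 71] [ 0.4508 -0.2974]
322 [34 36 43] [ 0.4493 -0.2974]
```

The wrist view shows the orange beam entering the cuvette and the stopper centred near x≈0.460. I'll let the arm settle, then re-read.

Call:
apply_moves(
  deltas=[
    [0,0,0,0,0,0,1],
    [0,0,0,0,0,0,1],
    [0,0,0,0,0,0,1],
    [0,0,0,0,0,0,1],
    [0,0,0,0,0,0,1],
    [0,0,0,0,0,0,1],
  ],
)

```text
time: 22.07
tool_pos: [0.4575, -0.2963, 0.0707]
tcp_rot: [-3.14, -0.002, 0.004]
wrist_force: [-0.1, -0.0, -0.3]
width: 0.184
```

```bash
cat > f.py <<'E'
import s
from h import *
c,i=shot("wrist","w13"); h=cv2.cvtColor(i,cv2.COLOR_RGB2HSV); t=s.s["tool_pos"]
m=cv2.inRange(h,(105,100,40),(130,255,255)); l=cv2.connectedComponents(m)[1]; ys,xs=np.where(l==l[300,279])
col=i[:,275:284].mean(1); g=col[265:325].sum(1); print("blob",xs.min(),xs.max(),ys.min(),ys.max())
# edge between the shaded front face and the lit top: biggest step in brightness in the blob's top
top=ys.min()+2+np.argmax(np.diff(i[ys.min()+2:ys.min()+14,279].astype(float).sum(1)))+1
e=[onz(c,279,v,t[2]+.036)[0] for v in (top-.5,ys.max()+.5)]; print("top face x",np.round(e,4),"centre",np.mean(e).round(4), "y",onz(c,(xs.min()+xs.max())/2,300,t[2]+.036)[1].round(4))
o=cv2.inRange(h,(5,120,150),(22,255,255)); yy,xx=np.where(o); k=(yy<ys.min())&(abs(xx-279)<15); 
for v in np.unique(yy[k])[::4]: 
    u=xx[k&(yy==v)].mean(); print("beam",v,u.round(1),onz(c,u,v,.065).round(4)[:2])
E
python3 f.py; sleep 0; python3 s.py
```

```text
[ 0.4575 -0.2963  0.0707] yang -89.93 F [-0.1 -0.  -0.3] T [ 0.024 -0.036  0.03 ] w 15.7
blob 266 292 273 319
top face x [0.4684 0.4487] centre 0.4585 y -0.2971
beam 195 279.0 [ 0.4942 -0.297 ]
beam 199 279.5 [ 0.492  -0.2972]
beam 203 279.5 [ 0.4898 -0.2972]
beam 207 279.5 [ 0.4876 -0.2972]
beam 211 279.5 [ 0.4853 -0.2972]
beam 215 279.5 [ 0.4831 -0.2972]
beam 219 279.5 [ 0.4808 -0.2973]
beam 223 279.5 [ 0.4785 -0.2973]
beam 227 279.0 [ 0.4762 -0.297 ]
beam 231 279.5 [ 0.4738 -0.2973]
beam 235 279.5 [ 0.4715 -0.2973]
beam 239 279.5 [ 0.4691 -0.2973]
beam 243 279.5 [ 0.4667 -0.2973]
beam 247 279.5 [ 0.4643 -0.2973]
beam 251 279.5 [ 0.4619 -0.2973]
beam 255 279.5 [ 0.4594 -0.2973]
beam 259 279.5 [ 0.4569 -0.2973]
beam 263 279.5 [ 0.4544 -0.2973]
beam 267 279.5 [ 0.4519 -0.2973]
beam 271 279.5 [ 0.4494 -0.2973]
[ 0.4574 -0.2963  0.0707] yang -89.93 F [-0.6  0.3 -1. ] T [-0.013 -0.013  0.014] w 15.3
```

The cuvette's y matches the beam (-0.2971 against -0.2973). It needs +1.7 mm in x and +2.4 mm in z.

Call:
apply_moves(
  deltas=[
    [0.0017,0.0,-0.0024,-0.002,0.0025,-0.002,1],
    [0.0017,0.0,-0.0024,-0.002,0.0025,-0.002,1],
    [0.0017,0.0,-0.0024,-0.002,0.0025,-0.002,1],
    [0.0017,0.0,-0.0024,-0.002,0.0025,-0.002,1],
    [0.0017,0.0,-0.0024,-0.002,0.0025,-0.002,1],
    [0.0017,0.0,-0.0024,-0.002,0.0025,-0.002,1],
    [0.0017,0.0,-0.0024,-0.002,0.0025,-0.002,1],
    [0.0017,0.0,-0.0024,-0.002,0.0025,-0.002,1],
  ],
)

```text
time: 22.78
tool_pos: [0.4591, -0.2963, 0.0731]
tcp_rot: [3.142, 0.005, -0.0]
wrist_force: [0.1, 0.8, -0.6]
width: 0.18
```

```bash
python3 f.py | head -3; python3 - <<'E'
from h import *
# tilt of tool and bystander stoppers unchanged
s=status.read_state(); print(Ro.from_rotvec(s["tcp_rot"]).as_matrix()[:,2].round(4), s["time"])
c,i=shot("side","s10"); h=cv2.cvtColor(i,cv2.COLOR_RGB2HSV); u,v=map(int,proj(c,[.4328,.1881,.064]))
m=cv2.inRange(h,(0,150,80),(8,255,255))[v-15:v+15,u-15:u+15]; ys,xs=np.where(m); print("red",xs.mean()+u-15,ys.mean()+v-15,"was 334.6 228.4")
b=cv2.inRange(h,(105,110,50),(130,255,255)); u,v=map(int,proj(c,[.4603,-.297,.105])); N,l,st,ce=cv2.connectedComponentsWithStats(b)
for k in range(1,N):
    if abs(ce[k]-[u,v]).max()<14: print("blue side",st[k],ce[k].round(1),np.round(proj(c,[.4603,-.297,.105]),1))
E
```

```text
[ 0.4591 -0.2963  0.0731] yang -89.82 F [ 0.1  0.8 -0.6] T [-0.032  0.02   0.028] w 15.3
blob 266 292 273 319
top face x [0.4699 0.4503] centre 0.4601 y -0.297
[-2.e-04 -0.e+00 -1.e+00] 22.8333
red 334.59090909090907 228.36363636363637 was 334.6 228.4
blue side [227 146   2   3   5] [227.6 146.8] [229.9 148. ]
```

Everything agrees: the cuvette is centred at (0.460,-0.297), upright and still, with no contact force. Handing in.

```bash
python3 -c "
from workcell import job
print(job.finish_job())"
```

```text
the job is handed in; nothing more can be done
None
```

The three wing knobs are locked, and the job was handed in with the blue-stoppered cuvette held in the beam at about 23 s of the 72 s allowed.

**Knobs:** I turned near, middle and far in that order. Each gave about 1 N m of reaction, with the jaw about 4° past the nominal end-stop angle. Wrist pictures showed the near and middle wings lying across at their red ticks. The far wing I checked only by brightness sampling, which agreed.

**Grip:** The jaws closed on the frosted faces at an opening of about 15.5 mm, for a 16 mm wide cuvette. A wrist picture showed the cuvette upright, with the pads on the frosted sides only and the stopper untouched.

**Last checks:**

| Check | Measured | Wanted |
|---|---|---|
| Stopper centre, x / y (m) | 0.4601 / -0.2970 | 0.4603 / -0.297 |
| Jaw axis, which sets the cuvette's yaw | -89.8° | about -89.8°, square to the beam |
| Tool tilt | under 0.001 rad | upright |
| Wrist force | under 1 N | no contact |
| Red cuvette in the side view (pixels) | 334.6, 228.4 | unchanged |

**Weaker points:**
- **Cuvette height:** it follows from the grip height and the rack dimensions, and I did not measure it precisely. The window point should be within about 2 mm of the beam.
- **Offset along the beam:** the stopper sat about 1.2 mm from the tool centre, and I corrected for that. Individual readings differed by about 0.5 mm.
- **Side camera:** its blue patch was small and partly hidden, about 2 pixels from where I expected it.

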